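# Re-home a ratcheted test-tile carousel and index it to the blue tile

## Task

The round carousel of glaze test tiles has been clicked on too far. Push its black knob down to free the pawl and, keeping it down, turn it back anticlockwise until you feel it come gently against its home stop; let the knob rise there, then turn it clockwise three clicks, one at a time, and stop at the third, so that the blue tile stands at the red pointer. Never force it against the pawl or the stop, leave the jars and the cup alone, and let go at the end.

Things in the scene. Friction and masses are not known exactly. Their poses are not given: they have to be found in the camera images.
- knob_grip (a point): Centre of the black knob's grip bar, on the carousel's vertical axis, 81 mm above the table when up. Bar 56 mm long (point x), 16 mm wide (point y: grip here), 34 mm high (z up). It stands on a round skirt 72 mm across, its top 17 mm below the point, on which fingertips beside the bar can press. Knob and carousel turn together
- press (a joint): how far the knob, with carousel and wheel, is pressed down (m): 0 up, 0.010 at its firm bottom. Sprung upward: 4 N starts it, 9 N at the bottom. Beyond 0.007 the pawl is clear of the teeth and the carousel turns both ways; let up, the pawl springs in again wherever the wheel stands
- carousel (a joint): angle of carousel and knob (rad), growing clockwise seen from above; starts at 1.08 to 1.36. Clockwise it clicks at ..., 0, 0.349, 0.698, ... (every 20 degrees): just past each, the pawl has dropped behind a tooth and blocks turning back. From the home stop the first click is at 0, the second at 0.349, the third at 0.698 (blue tile at the pointer)
- ratchet_wheel: grey saw-toothed wheel, 100 mm across, fixed on the carousel under the knob, 34 to 50 mm above the table; origin on the axis at table height. It bears on the pawl 46 mm from the axis. Turning takes about 0.05 N m of friction, under 0.15 N m over a tooth
- pawl_unit: fixed unit that carries the brass pawl, which may bear 8 N. Origin on the carousel's axis at table height; x points to the grey bracket, which reaches 60 to 138 mm from the axis and is 58 mm high
- stop_unit: fixed unit hidden in the base under the carousel that carries the sprung home stop (10 N m per rad, 41 mm from the axis; may bear 8 N), first met at a carousel angle of -0.09 to -0.29, different each time and not visible. Origin on the carousel's axis at table height, axes as pawl_unit
- blue_tile (a point): top centre of the dark blue test tile (66 x 36 x 7 mm), which lies on the wooden carousel disc (204 mm across, top 30 mm above the table), 74 mm from the axis
- pointer_tip (a point): inner end of the fixed red pointer at the edge of the disc, 103 mm from the axis, 41 mm above the table
- black_jar: jar with a black cap, 48 mm across, 68 mm high, behind the carousel; origin at its underside; bystander
- pink_jar: jar with a pink cap, 48 mm across, 68 mm high; origin at its underside; bystander
- green_cup: small green cup, 66 mm across, 57 mm high; origin at its underside; bystander

How it is judged:
On the way, in this order (a step that is already met when the one before it is completed fails the run):
1. knob held down (pawl free) and turned back until the carousel bears on its home stop (at least 1 N) (value of joint press above 0.006 m and value of joint carousel below -0.06 rad and contact force between ratchet_wheel and stop_unit above 1 N), for 0.1 s.
2. knob let up at home, before the first click (value of joint press below 0.002 m and value of joint carousel below -0.03 rad), for 0.1 s.
3. first click, knob up (value of joint press below 0.003 m and value of joint carousel between -0.02 and 0.32 rad), for 0.2 s.
4. second click, knob up (value of joint press below 0.003 m and value of joint carousel between 0.329 and 0.67 rad), for 0.2 s.
At the end, for the whole second after the job is handed in: The carousel rests at its third click from home with the pawl behind the tooth: carousel angle 0.68 to 0.848 rad (blue tile at the red pointer, within about 11 mm), knob fully up (within 2 mm), carousel at rest (value of joint carousel between 0.68 and 0.848 rad and value of joint press below 0.002 m and velocity of joint carousel between -0.05 and 0.05 rad/s); the robot touches nothing.
It fails at once if the carousel is forced against the pawl or the home stop with more than 8 N (contact force between ratchet_wheel and pawl_unit above 8 N or contact force between ratchet_wheel and stop_unit above 8 N).
It fails at once if a jar or the cup is moved more than 20 mm (distance of any of black_jar, pink_jar, green_cup from where it was at the start of the episode above 0.02 m).
It also fails if it takes over 51 s, if anything falls off the work surface, if the arm or the gripper's body presses on something with over 40 N, if the wrist force passes 120 N, or if a joint passes its speed limit or range.

## Robot

A 6-joint arm with a two-finger parallel gripper is mounted at the origin on the work surface; the furniture and walls round the work are solid. World frame = base frame: x ahead of the robot, y to its left, z up, the work surface at z = 0. Lengths are in m, angles in rad, forces in N, time in s.
With the tool pointing down it reaches from about 0.3 to 0.775 m from the base axis. Payload 14.6 kg.
Tool frame: the origin (TCP) lies on the centre line of the jaws, within the pads' length; the fingertips stand 19 mm ahead of it and the grasp point (between the pads) is the TCP; z points along the fingers, y is the direction in which the jaws open and shut (so a half turn about z gives the same grasp; the last joint's range is limited). The gripper opens to 94 mm and grips with 3 to 60 N. Pads are 16 mm wide; open, the fingers measure 119 mm over their backs; the gripper's body (75 mm by 177 mm) begins 78 mm behind the grasp point.
Start: joints at [-1.371, 0.3, 1.521, -0, 1.321, -0.067], TCP at [0.145, -0.531, 0.224] pointing down, gripper open.
Joint ranges: [-3.03, 3.03], [-0.79, 2.21], [0.23, 2.52], [-1.04, 4.18], [0, 3.07], [-2.55, 2.55]. Speed limits (rad/s): [2.22, 2.22, 2.57, 3.14, 3.14, 3.14].

## Interface

Orientations are given as [roll, pitch, yaw] about the fixed x, y, z axes, in that order (R = Rz(yaw) Ry(pitch) Rx(roll)).
In Python, from station import ctrl gives the robot as it stands. The module is installed in compiled form; this text tells all that it offers.
- The arm moves only by the shell command python3 -m creep 'ROWS' [FORCE]. ROWS is a JSON object of lists of equal length, an entry for each row: "translation": the shift along the world's x, y, z in mm, a list of three; "yaw": the turn about the world's z in rad; "gripper": the closure in counts, from 0 (fully open) to 255 (shut). A call has 1 to 5 rows; each row is the pose to reach, as a shift and turn from the pose measured when the call began; what a row does not reach only later rows make up. A row lasts 1/12 s, in which the tool goes at most 41.7 mm and 7.16 degrees, less where a joint would pass 70% of its speed; a pose out of reach is approached as far as the arm can. A call with a gripper value outside its range is refused whole. The fingers move at their own pace and stop on an object; FORCE is the grip in N (left out, the last holds). Time passes only in rows, so rows that repeat a pose let the fingers close. It gives the time, the measured TCP pose, the force and the opening at its end, in the units of the state.
- ctrl.get_obs(): the state, without advancing time (a new reading comes with each control period).
- ctrl.camera(name): name is "scene" or "top"; returns a dict with "pixels" (384x512x3 uint8, red, green, blue), "depth" (384x512 float32, m along the optical axis (not along the pixel's ray), 0 where there is no reading), "fx", "fy", "cx", "cy" (pixels), "dist" ([k1, k2, p1, p2, k3] as OpenCV has them; the pictures are not rectified), "R" (3x3) and "t" (3): a world point X has camera coordinates R X + t. Camera axes: x right, y down, z forward; pixel columns grow to the right and rows downward; lengths in m; the calibration is good to about 2 mm. A picture is of the moment at which its call begins.
- ctrl.hand_in(): hands the job in, once; it reports no verdict.
The state is a dict: "time_s": time; "qpos": joint angles; "joint_vel": joint speeds; "tau": joint torques, N m; "ee_pos": TCP position; "eef_rot": TCP orientation; "force": force on the tool from outside, world axes, zero at the start; "moment": the same for the moment, N m; "grip_width": finger opening in m.
Only numpy, scipy, OpenCV 4.12 (cv2) and the standard library are available. Lean on these libraries where they do the work, as an engineer would, in place of code of your own. Each camera call takes 0.05 s, during which the arm holds its last target. There are 200 camera calls.

## Working session

There is one attempt and no reset: what is moved stays moved. The work goes in short steps, Python scripts to look and compute and a shell command to move; the robot and the scene stay as the last step left them, time stands still between calls to the robot, and variables do not carry over. Pictures are saved under pics/ and viewed, about 8 in all and at most 12, crops included, and the job is handed in when it is done.

```bash
mkdir -p pics; cat > h.py <<'E'
import numpy as np,cv2
from station import ctrl
def cam(n,f=None):
    c=ctrl.camera(n)
    if f: cv2.imwrite('pics/'+f,c['pixels'][:,:,::-1])
    return c
def K(c): return np.array([[c['fx'],0,c['cx']],[0,c['fy'],c['cy']],[0,0,1]])
def cloud(c):
    h,w=c['depth'].shape
    uv=np.stack(np.meshgrid(np.arange(w),np.arange(h)),-1).reshape(-1,1,2).astype(float)
    n=cv2.undistortPoints(uv,K(c),np.array(c['dist']))[:,0]
    d=c['depth'].reshape(-1,1)
    P=np.hstack([n*d,d])
    X=(P-np.array(c['t']))@np.array(c['R'])
    X[d[:,0]==0]=np.nan
    return X.reshape(h,w,3)
E
python3 - <<'E'
from h import *
a=cam('scene','s1.png');b=cam('top','t1.png')
np.savez('v1.npz',pa=a['pixels'],pb=b['pixels'],xa=cloud(a),xb=cloud(b))
o=ctrl.get_obs();print({k:np.round(v,3) for k,v in o.items()})
for c in(a,b):print(-np.array(c['R']).T@np.array(c['t']))
E
```

```text
{'time_s': np.float64(0.1), 'qpos': array([-1.371,  0.3  ,  1.521, -0.   ,  1.321, -0.067]), 'joint_vel': array([ 0.001, -0.001,  0.001, -0.001, -0.001,  0.001]), 'tau': array([ 1.0000e-03, -5.3265e+01, -3.5328e+01,  7.1000e-02,  2.4000e-02,
       -0.0000e+00]), 'ee_pos': array([ 0.145, -0.53 ,  0.224]), 'eef_rot': array([-3.141, -0.   ,  0.267]), 'force': array([-0.251,  0.042,  1.695]), 'moment': array([-0.008,  0.01 ,  0.016]), 'grip_width': np.float64(0.094)}
[0.23276076 0.3763774  0.73249117]
[ 0.4374475  -0.07069685  0.92539088]
```

View pics/t1.png

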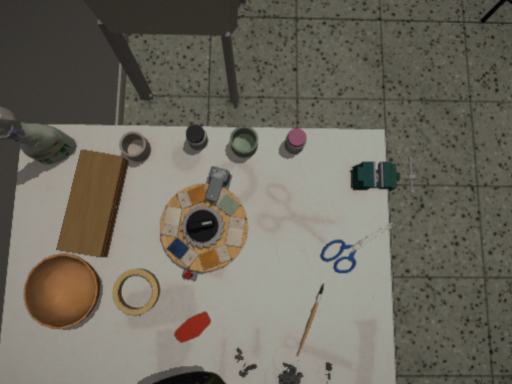

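View pics/s1.png

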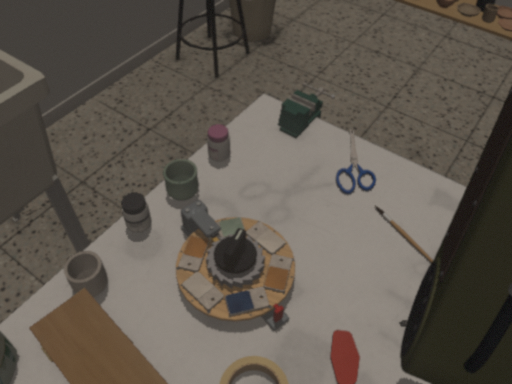

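The top view shows the carousel at about (203,227), blue tile at (178,248), red pointer at (189,274), bracket at (216,185). The cup and jars are beyond the bracket. Next I locate these in world coordinates.

```bash
python3 - <<'E'
from h import *
v=np.load('v1.npz');X=v['xb'];p=v['pb'];hsv=cv2.cvtColor(p,cv2.COLOR_RGB2HSV)
print('approx c',X[205,200],X[227,203])
for n,(u,w) in dict(bracket=(216,185),tile=(178,248),ptr=(189,274),black=(195,133),cup=(243,140),pink=(296,140)).items():print(n,X[w,u].round(3))
R=(slice(175,285),slice(150,260))
Z=X[R].reshape(-1,3);H=hsv[R].reshape(-1,3)
# wheel/disc: points z 25..40mm -> min enclosing circle
def circ(m,n):
    q=Z[m][:,:2].astype(np.float32);print(n,len(q),cv2.minEnclosingCircle((q*1000)),np.median(Z[m],0))
orange=(H[:,0]<22)&(H[:,0]>8)&(H[:,1]>110)&(H[:,2]>90)&(Z[:,2]>.02)&(Z[:,2]<.045);circ(orange,'disc')
blue=(H[:,0]>100)&(H[:,0]<125)&(H[:,1]>110)&(Z[:,2]>.02)&(Z[:,2]<.05);circ(blue,'blue')
print(cv2.minAreaRect((Z[blue][:,:2]*1000).astype(np.float32)))
top=Z[:,2]>.088;circ(top&(np.hypot(*(Z[:,:2]-np.nanmean(Z[orange][:,:2],0)).T)<.05),'bar')
sk=(Z[:,2]>.056)&(Z[:,2]<.072)&(np.hypot(*(Z[:,:2]-np.nanmean(Z[orange][:,:2],0)).T)<.045);circ(sk,'skirt')
m=top&(np.hypot(*(Z[:,:2]-np.nanmean(Z[orange][:,:2],0)).T)<.05)
print('bar',cv2.minAreaRect((Z[m][:,:2]*1000).astype(np.float32)),Z[m][:,2].max())
red=((H[:,0]<6)|(H[:,0]>174))&(H[:,1]>150)&(Z[:,2]>.02);circ(red,'red')
A=v['xa'];A=A.reshape(-1,3);c=np.nanmean(Z[orange][:,:2],0)
m=(A[:,2]>.085)&(np.hypot(*(A[:,:2]-c).T)<.05);q=(A[m][:,:2]*1000).astype(np.float32);print('barscene',len(q),cv2.minAreaRect(q),A[m][:,2].max())
cv2.imwrite('pics/t2.png',cv2.resize(p[170:290,145:265,::-1],None,fx=5,fy=5,interpolation=cv2.INTER_CUBIC))
E
```

```text
approx c [0.55572684 0.03787358 0.03247752] [0.50059354 0.02320734 0.08861775]
bracket [ 0.599 -0.     0.057]
tile [0.456 0.084 0.037]
ptr [0.399 0.056 0.044]
black [0.717 0.05  0.067]
cup [ 0.72  -0.059  0.01 ]
pink [ 0.705 -0.182  0.066]
disc 1994 ((479.08123779296875, 53.94857406616211), 136.94058227539062) [0.47901074 0.03125043 0.03112913]
blue 199 ((456.48828125, 84.02932739257812), 20.891162872314453) [0.45636635 0.08459129 0.03717722]
((456.1449279785156, 84.6982421875), (34.32665252685547, 29.313831329345703), 51.27391052246094)
bar 204 ((507.7284240722656, 27.993301391601562), 27.89239501953125) [0.50641736 0.02682629 0.09810621]
skirt 542 ((507.8124694824219, 28.424917221069336), 35.91929626464844) [0.49818455 0.02746121 0.0642031 ]
bar ((507.50177001953125, 27.89531135559082), (16.17983627319336, 55.10009765625), 11.973970413208008) 0.10130357548377006
red 31 ((400.0664978027344, 60.049415588378906), 8.30856704711914) [0.39899667 0.05885792 0.04337312]
barscene 376 ((507.8557434082031, 31.595821380615234), (17.001901626586914, 57.102657318115234), 12.177393913269043) 0.10238605784313602
```

View pics/t2.png

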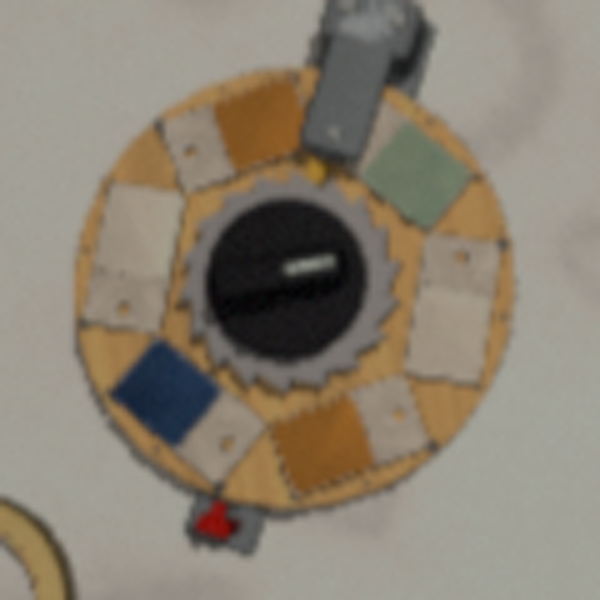

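```bash
R='x'
python3 -m creep '{"translation":[[18,28,0],[36,56,0],[54,84,0],[72,112,0],[90,140,0]],"yaw":[0.075,0.15,0.225,0.3,0.375],"gripper":[180,180,180,180,180]}' 25
python3 -m creep '{"translation":[[18,28,0],[36,56,0],[54,84,0],[72,112,0],[90,140,0]],"yaw":[0.075,0.15,0.225,0.3,0.375],"gripper":[180,180,180,180,180]}'
python3 -m creep '{"translation":[[18,28,0],[36,56,0],[54,84,0],[72,112,0],[90,140,0]],"yaw":[0.075,0.15,0.225,0.3,0.375],"gripper":[180,180,180,180,180]}'
python3 -m creep '{"translation":[[18,28,0],[36,56,0],[54,84,0],[72,112,0],[90,140,0]],"yaw":[0.075,0.15,0.225,0.3,0.375],"gripper":[180,180,180,180,180]}'
```

```text
time_s: 0.52
ee_pos: [0.2354, -0.3888, 0.2237]
eef_rot: [-3.14, -0.0, 0.645]
force: [0.8, -0.9, -0.1]
grip_width: 0.0643
time_s: 0.93
ee_pos: [0.3258, -0.2472, 0.2236]
eef_rot: [-3.14, -0.0, 1.024]
force: [0.2, -0.7, -0.0]
grip_width: 0.0306
time_s: 1.35
ee_pos: [0.4163, -0.1056, 0.2235]
eef_rot: [-3.14, -0.0, 1.402]
force: [0.5, -1.2, -0.1]
grip_width: 0.0279
time_s: 1.77
ee_pos: [0.5068, 0.0361, 0.2233]
eef_rot: [-3.14, -0.0, 1.781]
force: [0.9, -0.1, -0.6]
grip_width: 0.0276
```

```bash
python3 - <<'E'
from h import *
v=np.load('v1.npz');X=v['xb'].reshape(-1,3);A=v['xa'].reshape(-1,3)
for n,Q in(('top',X),('scene',A)):
    for off in [(508,29.5)]:
        d=Q*1000-np.array([*off,0]);r=np.hypot(d[:,0],d[:,1]);a=np.degrees(np.arctan2(d[:,1],d[:,0]))
        m=(r>62)&(r<125)&(abs(a+18)<22)&(Q[:,2]>.052)&(Q[:,2]<.066)
        print(n,'bracket',cv2.minAreaRect((d[m][:,:2]).astype(np.float32)),np.median(d[m],0))
        # disc rim points vs table: circle fit on disc top, z 25-38
        m=(r<125)&(Q[:,2]>.024)&(Q[:,2]<.042)&(r>50)
        print(cv2.minEnclosingCircle(d[m&(r<108)][:,:2].astype(np.float32)))
E
```

```text
top bracket ((89.41399383544922, -25.390636444091797), (43.82386016845703, 63.385074615478516), 70.79121398925781) [ 92.50586533 -27.51090746  58.08104448]
((-2.6391239166259766, -0.5263290405273438), 103.78424072265625)
scene bracket ((89.65971374511719, -24.573471069335938), (40.85942840576172, 64.0331802368164), 75.8764877319336) [ 92.04261026 -22.14802993  59.07278743]
((-2.3099091053009033, 3.008796215057373), 104.85694885253906)
```

```bash
python3 -m creep '{"translation":[[1,-6,-30],[1,-6,-60],[1,-6,-85],[1,-6,-100],[1,-6,-100]],"yaw":[0,0,0,0,0],"gripper":[180,180,180,180,180]}'
python3 -m creep '{"translation":[[0,0,-12],[0,0,-24],[0,0,-35],[0,0,-35],[0,0,-35]],"yaw":[0,0,0,0,0],"gripper":[180,180,180,180,180]}'
python3 - <<'E'
from h import *
c=cam('scene','s2.png');cv2.imwrite('pics/s2c.png',cv2.resize(c['pixels'][180:340,140:340,::-1],None,fx=4,fy=4,interpolation=cv2.INTER_CUBIC))
o=ctrl.get_obs();print(o['ee_pos'],o['eef_rot'],o['force'],o['moment'])
E
```

```text
time_s: 2.18
ee_pos: [0.5062, 0.0302, 0.12]
eef_rot: [-3.134, -0.002, 1.781]
force: [-1.0, -0.5, 0.7]
grip_width: 0.0274
time_s: 2.6
ee_pos: [0.5063, 0.0302, 0.0854]
eef_rot: [-3.134, -0.002, 1.781]
force: [-0.7, 0.0, 1.1]
grip_width: 0.0279
[0.50653862 0.03016111 0.08582678] [-3.13462098e+00 -1.37978704e-03  1.78142578e+00] [-0.03059249 -0.65666776 -0.46178875] [-0.00314551 -0.13583762 -0.01030932]
```

View pics/s2c.png

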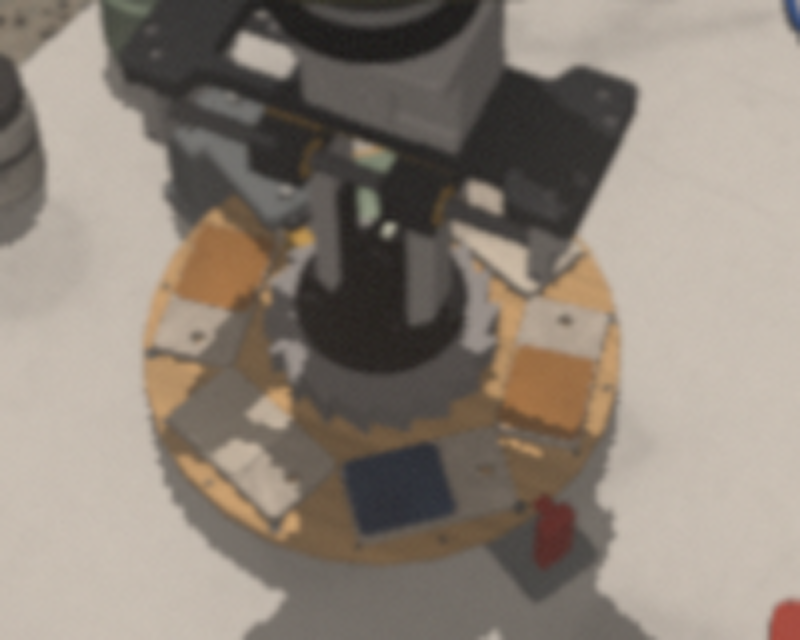

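The scene crop shows the fingers at (325,230) and (425,260), straddling the bar above the skirt, with clearance on both sides. Now I press down gradually and watch the force.

```bash
python3 -m creep '{"translation":[[1,0,-1],[1,0,-2],[1,0,-3],[1,0,-3],[1,0,-3]],"yaw":[0,0,0,0,0],"gripper":[180,180,180,180,180]}'
python3 -m creep '{"translation":[[0,0,-1],[0,0,-2],[0,0,-3],[0,0,-3],[0,0,-3]],"yaw":[0,0,0,0,0],"gripper":[180,180,180,180,180]}'
python3 -m creep '{"translation":[[0,0,-1],[0,0,-2],[0,0,-3],[0,0,-3],[0,0,-3]],"yaw":[0,0,0,0,0],"gripper":[180,180,180,180,180]}'
```

```text
time_s: 3.07
ee_pos: [0.5079, 0.0302, 0.0833]
eef_rot: [-3.136, -0.001, 1.781]
force: [1.0, -0.2, 3.6]
grip_width: 0.0281
time_s: 3.48
ee_pos: [0.5081, 0.0302, 0.0804]
eef_rot: [-3.136, -0.001, 1.781]
force: [-1.1, -0.2, 5.6]
grip_width: 0.0273
time_s: 3.9
ee_pos: [0.5081, 0.0302, 0.0776]
eef_rot: [-3.136, -0.001, 1.781]
force: [-1.1, 0.5, 7.3]
grip_width: 0.0276
```

```bash
python3 -m creep '{"translation":[[0,0,-1],[0,0,-2],[0,0,-3],[0,0,-4],[0,0,-4]],"yaw":[0,0,0,0,0],"gripper":[180,180,180,180,180]}' 10
python3 -m creep '{"translation":[[0,0,0],[0,0,0],[0,0,0],[0,0,0],[0,0,0]],"yaw":[0,0,0,0,0],"gripper":[225,225,225,225,225]}' 10
python3 -c "
from h import *
o=ctrl.get_obs();print(o['force'],o['moment'])"
```

```text
time_s: 4.32
ee_pos: [0.5082, 0.0302, 0.0738]
eef_rot: [-3.136, -0.001, 1.781]
force: [-2.7, 0.3, 9.0]
grip_width: 0.0279
time_s: 4.73
ee_pos: [0.5087, 0.0302, 0.0744]
eef_rot: [-3.138, -0.001, 1.781]
force: [-0.3, 0.1, 8.1]
grip_width: 0.0157
[-0.27669811  0.06117814  8.05175556] [ 0.05244614 -0.17632615 -0.04431741]
```

```bash
cat > m.py <<'E'
import sys
from station import ctrl
o=ctrl.get_obs();m=o['moment'][2]
print('  F',o['force'].round(1),'mz %.3f tau6 %.3f yaw %.4f xyz'%(m,o['tau'][5],o['eef_rot'][2]),(o['ee_pos']*1000).round(1))
lim=float(sys.argv[1]) if len(sys.argv)>1 else 9
sys.exit(abs(m)>lim)
E
python3 -m creep '{"translation":[[0,0,-0.5],[0,0,-0.5],[0,0,-0.5],[0,0,-0.5],[0,0,-0.5]],"yaw":[0.02,0.04,0.06,0.08,0.1],"gripper":[225,225,225,225,225]}' | grep -v pos; python3 m.py 0.25 && 
python3 -m creep '{"translation":[[0,0,0],[0,0,0],[0,0,0],[0,0,0],[0,0,0]],"yaw":[0.04,0.08,0.12,0.16,0.2],"gripper":[225,225,225,225,225]}' |grep -v pos; python3 m.py
```

```text
time_s: 5.15
eef_rot: [-3.138, -0.001, 1.882]
force: [-2.2, 0.5, 9.4]
grip_width: 0.016
  F [-2.2  0.5  9.4] mz -0.090 tau6 0.441 yaw 1.8823 xyz [508.7  30.1  74.2]
  F [-2.2  0.5  9.4] mz -0.090 tau6 0.441 yaw 1.8823 xyz [508.7  30.1  74.2]False
False
```

```bash
sed -i 's/sys.exit(abs(m)>lim)/sys.exit(int(abs(m)>lim))/' m.py
python3 -m creep '{"translation":[[0,0,-0.5],[0,0,-0.5],[0,0,-0.5],[0,0,-0.5],[0,0,-0.5]],"yaw":[0.03,0.06,0.09,0.12,0.15],"gripper":[225,225,225,225,225]}' >/dev/null; python3 m.py 0.2 && 
python3 -m creep '{"translation":[[0,0,0],[0,0,0],[0,0,0],[0,0,0],[0,0,0]],"yaw":[0.03,0.06,0.09,0.12,0.15],"gripper":[225,225,225,225,225]}' >/dev/null; python3 m.py 0.2 && 
python3 -m creep '{"translation":[[0,0,0],[0,0,0],[0,0,0],[0,0,0],[0,0,0]],"yaw":[0.03,0.06,0.09,0.12,0.15],"gripper":[225,225,225,225,225]}' ; python3 m.py
```

```text
F [-3.4  0.4  9. ] mz -0.083 tau6 0.687 yaw 2.0337 xyz [508.6  30.1  74. ]
  F [-3.2 -0.1  8.7] mz -0.045 tau6 0.687 yaw 2.1851 xyz [508.5  30.1  74.2]
time_s: 6.4
ee_pos: [0.5084, 0.0301, 0.0744]
eef_rot: [-3.137, -0.001, 2.336]
force: [-2.9, -0.9, 8.1]
grip_width: 0.0158
  F [-2.9 -0.9  8.1] mz -0.138 tau6 0.688 yaw 2.3365 xyz [508.4  30.1  74.4]
```

```bash
python3 -m creep '{"translation":[[-0.5,0,-0.5],[-0.5,0,-0.5],[-0.5,0,-0.5],[-0.5,0,-0.5],[-0.5,0,-0.5]],"yaw":[0.03,0.06,0.09,0.12,0.15],"gripper":[225,225,225,225,225]}' >/dev/null; python3 m.py 0.2 && 
python3 -m creep '{"translation":[[0,0,-0.5],[0,0,-0.5],[0,0,-0.5],[0,0,-0.5],[0,0,-0.5]],"yaw":[0.03,0.06,0.09,0.12,0.15],"gripper":[225,225,225,225,225]}' >/dev/null; python3 m.py 0.2 && 
python3 -m creep '{"translation":[[0,0,0],[0,0,0],[0,0,0],[0,0,0],[0,0,0]],"yaw":[0.03,0.06,0.09,0.12,0.15],"gripper":[225,225,225,225,225]}' ; python3 m.py
python3 -m creep '{"translation":[[0,0,0],[0,0,0],[0,0,0]],"yaw":[0,0,0],"gripper":[225,225,225]}' >/dev/null; python3 m.py
```

```text
F [-1.8 -0.1  8.5] mz -0.079 tau6 0.689 yaw 2.4879 xyz [508.1  30.   74.3]
  F [-2.1 -1.6  8.9] mz -0.110 tau6 0.689 yaw 2.6393 xyz [508.   30.   74.1]
time_s: 7.65
ee_pos: [0.5079, 0.0299, 0.0744]
eef_rot: [-3.137, -0.001, 2.791]
force: [-2.2, -0.5, 9.1]
grip_width: 0.0163
  F [-2.2 -0.5  9.1] mz -0.022 tau6 0.689 yaw 2.7907 xyz [507.9  29.9  74.4]
  F [-2.3 -0.7  8.6] mz 0.014 tau6 0.009 yaw 2.7907 xyz [507.9  29.8  74.7]
```

```bash
python3 - <<'E'
from h import *
c=cam('scene','s3.png');cv2.imwrite('pics/s3c.png',cv2.resize(c['pixels'][180:340,140:340,::-1],None,fx=4,fy=4,interpolation=cv2.INTER_CUBIC))
X=cloud(c)[180:340,140:340].reshape(-1,3)*1000;H=cv2.cvtColor(c['pixels'],cv2.COLOR_RGB2HSV)[180:340,140:340].reshape(-1,3)
b=(H[:,0]>100)&(H[:,0]<125)&(H[:,1]>110)&(X[:,2]>20)&(X[:,2]<50)
q=X[b][:,:2].astype(np.float32);r=cv2.minAreaRect(q);d=np.array(r[0])-[508,30];print(r,np.degrees(np.arctan2(d[1],d[0])))
A=np.load('v1.npz');X=A['xa'].reshape(-1,3)*1000;H=cv2.cvtColor(A['pa'],cv2.COLOR_RGB2HSV).reshape(-1,3)
b=(H[:,0]>100)&(H[:,0]<125)&(H[:,1]>110)&(X[:,2]>20)&(X[:,2]<50)&(np.hypot(X[:,0]-508,X[:,1]-30)<110)
q=X[b][:,:2].astype(np.float32);r=cv2.minAreaRect(q);d=np.array(r[0])-[508,30];print(r,np.degrees(np.arctan2(d[1],d[0])))
E
```

```text
((0.0, 0.0), (0.0, 0.0), 0.0) -176.62031621667734
((0.0, 0.0), (0.0, 0.0), 0.0) -176.62031621667734
```

View pics/s3c.png

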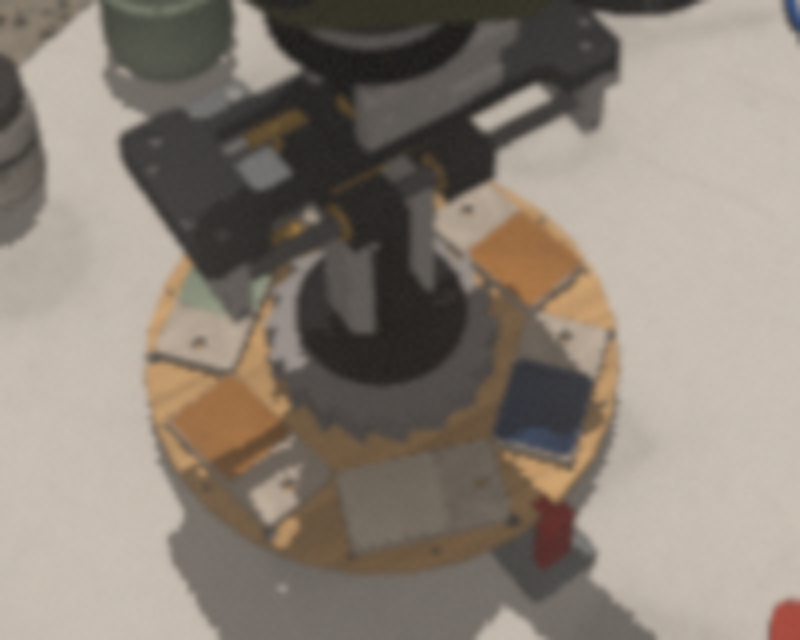

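```bash
cat > g.py <<'E'
import sys,numpy as np
from station import ctrl
a=[]
for i in range(3):
    ctrl.camera('top');o=ctrl.get_obs();a.append(o['moment'][2])
m=np.mean(a)
print('t %.1f mz %.3f (%.3f) yaw %.4f F'%(o['time_s'],m,np.std(a),o['eef_rot'][2]%6.2832),o['force'].round(1),(o['ee_pos']*1000).round(1))
lim=float(sys.argv[1])
sys.exit(int(abs(m)>lim))
E
python3 -m creep '{"translation":[[0,0,-1],[0,0,-1],[0,0,-1],[0,0,-1]],"yaw":[0.015,0.03,0.045,0.06],"gripper":[225,225,225,225]}' >/dev/null; python3 g.py 0.17 && 
python3 -m creep '{"translation":[[0,0,0],[0,0,0],[0,0,0]],"yaw":[0.01,0.02,0.03],"gripper":[225,225,225]}' >/dev/null && python3 g.py 0.17 &&
python3 -m creep '{"translation":[[0,0,0],[0,0,0]],"yaw":[0.01,0.01],"gripper":[225,225]}' >/dev/null && python3 g.py 0.17 &&
python3 -m creep '{"translation":[[0,0,0],[0,0,0]],"yaw":[0.01,0.01],"gripper":[225,225]}' >/dev/null && python3 g.py 0.17
```

```text
t 8.4 mz -0.009 (0.048) yaw 2.8508 F [-2.7 -0.3  9. ] [507.9  29.8  74. ]
t 8.8 mz -0.016 (0.026) yaw 2.8809 F [-2.8  0.2  7.7] [507.9  29.7  74.3]
t 9.2 mz -0.014 (0.033) yaw 2.8908 F [-1.9 -1.3  8.9] [507.8  29.7  74.5]
t 9.5 mz -0.030 (0.034) yaw 2.9008 F [-2.  -0.   9.1] [507.8  29.7  74.9]
```

```bash
python3 -m creep '{"translation":[[0,0,-1],[0,0,-1]],"yaw":[0.01,0.01],"gripper":[225,225]}' >/dev/null && python3 g.py 0.1 &&
python3 -m creep '{"translation":[[0,0,-0.4],[0,0,-0.4]],"yaw":[0.01,0.01],"gripper":[225,225]}' >/dev/null && python3 g.py 0.1 &&
python3 -m creep '{"translation":[[0,0,-0.4],[0,0,-0.4]],"yaw":[0.01,0.01],"gripper":[225,225]}' >/dev/null && python3 g.py 0.1 &&
python3 -m creep '{"translation":[[0,0,-0.4],[0,0,-0.4]],"yaw":[0.01,0.01],"gripper":[225,225]}' >/dev/null && python3 g.py 0.1 &&
python3 -m creep '{"translation":[[0,0,-0.4],[0,0,-0.4]],"yaw":[0.01,0.01],"gripper":[225,225]}' >/dev/null && python3 g.py 0.1 &&
python3 -m creep '{"translation":[[0,0,-0.4],[0,0,-0.4]],"yaw":[0.01,0.01],"gripper":[225,225]}' >/dev/null && python3 g.py 0.1 &&
python3 -m creep '{"translation":[[0,0,-0.4],[0,0,-0.4]],"yaw":[0.01,0.01],"gripper":[225,225]}' >/dev/null && python3 g.py 0.1 &&
python3 -m creep '{"translation":[[0,0,-0.4],[0,0,-0.4]],"yaw":[0.01,0.01],"gripper":[225,225]}' >/dev/null && python3 g.py 0.1
```

```text
t 9.8 mz 0.003 (0.010) yaw 2.9107 F [-2.9 -0.7  9.6] [507.8  29.7  74.1]
t 10.1 mz -0.013 (0.047) yaw 2.9206 F [-2.4 -0.6  9.1] [507.8  29.7  74. ]
t 10.4 mz -0.040 (0.026) yaw 2.9306 F [-2.1  0.   9.2] [507.8  29.7  74. ]
t 10.7 mz -0.005 (0.016) yaw 2.9405 F [-2.5 -0.9  9.1] [507.8  29.7  73.9]
t 11.1 mz -0.062 (0.009) yaw 2.9505 F [-2.4  0.2  8.7] [507.8  29.7  73.8]
t 11.4 mz -0.029 (0.015) yaw 2.9604 F [-2.6 -0.9  9.2] [507.8  29.7  73.7]
t 11.7 mz 0.012 (0.018) yaw 2.9703 F [-1.6 -0.6  8.5] [507.8  29.6  73.6]
t 12.0 mz -0.042 (0.035) yaw 2.9803 F [-2.5 -0.3  9.4] [507.8  29.7  73.5]
```

```bash
python3 -m creep '{"translation":[[0,0,-0.3],[0,0,-0.3]],"yaw":[0.01,0.01],"gripper":[225,225]}' >/dev/null && python3 g.py 0.1 &&
python3 -m creep '{"translation":[[0,0,-0.3],[0,0,-0.3]],"yaw":[0.01,0.01],"gripper":[225,225]}' >/dev/null && python3 g.py 0.1 &&
python3 -m creep '{"translation":[[0,0,-0.3],[0,0,-0.3]],"yaw":[0.01,0.01],"gripper":[225,225]}' >/dev/null && python3 g.py 0.1 &&
python3 -m creep '{"translation":[[0,0,-0.3],[0,0,-0.3]],"yaw":[0.01,0.01],"gripper":[225,225]}' >/dev/null && python3 g.py 0.1 &&
python3 -m creep '{"translation":[[0,0,-0.3],[0,0,-0.3]],"yaw":[0.01,0.01],"gripper":[225,225]}' >/dev/null && python3 g.py 0.1 &&
python3 -m creep '{"translation":[[0,0,-0.3],[0,0,-0.3]],"yaw":[0.01,0.01],"gripper":[225,225]}' >/dev/null && python3 g.py 0.1 &&
python3 -m creep '{"translation":[[0,0,-0.3],[0,0,-0.3]],"yaw":[0.01,0.01],"gripper":[225,225]}' >/dev/null && python3 g.py 0.1 &&
python3 -m creep '{"translation":[[0,0,-0.3],[0,0,-0.3]],"yaw":[0.01,0.01],"gripper":[225,225]}' >/dev/null && python3 g.py 0.1 &&
python3 -m creep '{"translation":[[0,0,-0.3],[0,0,-0.3]],"yaw":[0.01,0.01],"gripper":[225,225]}' >/dev/null && python3 g.py 0.1 &&
python3 -m creep '{"translation":[[0,0,-0.3],[0,0,-0.3]],"yaw":[0.01,0.01],"gripper":[225,225]}' >/dev/null && python3 g.py 0.1
```

```text
t 12.3 mz -0.024 (0.009) yaw 2.9902 F [-2.2  0.2  8.8] [507.8  29.6  73.6]
t 12.6 mz -0.011 (0.018) yaw 3.0002 F [-1.3 -0.7  8.5] [507.8  29.6  73.6]
t 12.9 mz -0.007 (0.017) yaw 3.0101 F [-2.4 -0.4  9.1] [507.8  29.6  73.6]
t 13.3 mz -0.036 (0.035) yaw 3.0201 F [-2.6 -0.4  9.2] [507.7  29.6  73.6]
t 13.6 mz 0.008 (0.031) yaw 3.0300 F [-1.9  0.2  9.5] [507.8  29.6  73.7]
t 13.9 mz -0.034 (0.005) yaw 3.0398 F [-2.1 -0.6  9.5] [507.8  29.6  73.7]
t 14.2 mz -0.092 (0.017) yaw 3.0497 F [-1.   0.3  9.1] [507.8  29.5  73.7]
t 14.5 mz -0.173 (0.015) yaw 3.0594 F [-1.6 -0.4  8.7] [507.7  29.5  73.7]
```

Stop felt clearly (moment ramps −0.03→−0.17 Nm, about 3–4 N). I ease back slightly and let the knob rise.

```bash
python3 -m creep '{"translation":[[0,0,-0.3],[0,0,2],[0,0,4],[0,0,6],[0,0,8]],"yaw":[-0.008,-0.008,-0.008,-0.008,-0.008],"gripper":[225,225,225,225,225]}'  && python3 m.py
python3 -m creep '{"translation":[[0,0,1],[0,0,2],[0,0,2.5],[0,0,2.5]],"yaw":[0,0,0,0],"gripper":[225,225,225,225]}'  && python3 g.py 1
```

```text
time_s: 14.95
ee_pos: [0.5076, 0.0295, 0.0817]
eef_rot: [-3.137, -0.001, 3.051]
force: [0.0, -1.2, -0.1]
grip_width: 0.0159
  F [ 0.  -1.2 -0.1] mz -0.064 tau6 -0.050 yaw 3.0513 xyz [507.6  29.5  81.7]
time_s: 15.28
ee_pos: [0.5072, 0.0295, 0.0834]
eef_rot: [-3.137, -0.002, 3.051]
force: [2.1, -1.1, -10.2]
grip_width: 0.0158
t 15.4 mz -0.069 (0.044) yaw 3.0512 F [  3.   -0.3 -12.7] [507.2  29.5  83.4]
```

```bash
python3 -m creep '{"translation":[[0.3,0,-0.8],[0.3,0,-0.8],[0.3,0,-0.8],[0.3,0,-0.8]],"yaw":[-0.02,-0.04,-0.06,-0.08],"gripper":[225,225,225,225]}' >/dev/null && python3 g.py 0.3 &&
python3 -m creep '{"translation":[[0,0,0],[0,0,0]],"yaw":[-0.02,-0.02],"gripper":[225,225]}' >/dev/null && python3 g.py 0.3 &&
python3 -m creep '{"translation":[[0,0,0],[0,0,0]],"yaw":[-0.02,-0.02],"gripper":[225,225]}' >/dev/null && python3 g.py 0.3 &&
python3 -m creep '{"translation":[[0,0,0],[0,0,0]],"yaw":[-0.02,-0.02],"gripper":[225,225]}' >/dev/null && python3 g.py 0.3 &&
python3 -m creep '{"translation":[[0,0,0],[0,0,0]],"yaw":[-0.02,-0.02],"gripper":[225,225]}' >/dev/null && python3 g.py 0.3 &&
python3 -m creep '{"translation":[[0,0,0],[0,0,0]],"yaw":[-0.02,-0.02],"gripper":[225,225]}' >/dev/null && python3 g.py 0.3 &&
python3 -m creep '{"translation":[[0,0,0],[0,0,0]],"yaw":[-0.02,-0.02],"gripper":[225,225]}' >/dev/null && python3 g.py 0.3 &&
python3 -m creep '{"translation":[[0,0,0],[0,0,0]],"yaw":[-0.02,-0.02],"gripper":[225,225]}' >/dev/null && python3 g.py 0.3
```

```text
t 15.9 mz 0.045 (0.060) yaw 2.9709 F [-2.8  1.   4.7] [507.5  29.6  82.9]
t 16.2 mz 0.058 (0.045) yaw 2.9510 F [-3.5  0.5  4.7] [507.6  29.6  83. ]
t 16.6 mz 0.031 (0.042) yaw 2.9310 F [-1.8  0.5  3.8] [507.5  29.6  83. ]
t 16.9 mz 0.053 (0.048) yaw 2.9110 F [-2.1  0.6  2.3] [507.5  29.6  82.9]
t 17.2 mz -0.001 (0.024) yaw 2.8909 F [-2.2  1.9  2.5] [507.6  29.6  82.9]
t 17.5 mz 0.009 (0.015) yaw 2.8708 F [-1.4  0.4  2. ] [507.6  29.6  83. ]
t 17.8 mz -0.052 (0.027) yaw 2.8508 F [-0.5  0.6  4.1] [507.7  29.6  83.1]
t 18.1 mz -0.010 (0.025) yaw 2.8309 F [-1.7  1.   4.6] [507.8  29.6  83.2]
```

```bash
python3 -m creep '{"translation":[[0,0,0.6],[0,0,0.6],[0,0,0.6],[0,0,0.6]],"yaw":[-0.03,-0.06,-0.09,-0.09],"gripper":[225,225,225,225]}' >/dev/null && python3 g.py 0.3
python3 - <<'E'
from h import *
A=np.load('v1.npz')
def ang(X,p,nm):
    X=X.reshape(-1,3)*1000;H=cv2.cvtColor(p,cv2.COLOR_RGB2HSV).reshape(-1,3);r=np.hypot(X[:,0]-508,X[:,1]-30)
    b=(H[:,0]>100)&(H[:,0]<128)&(H[:,1]>90)&(X[:,2]>31)&(X[:,2]<44)&(r<106)&(r>50)
    q=X[b][:,:2].astype(np.float32)
    d=np.mean(q,0)-[508,30];print(nm,len(q),d,np.degrees(np.arctan2(d[1],d[0])),np.hypot(*d))
    H0=((H[:,0]<8)|(H[:,0]>172))&(H[:,1]>120)&(X[:,2]>30)&(X[:,2]<70)&(r<130)&(r>95)
    d=np.mean(X[H0][:,:2],0)-[508,30];print('  red',H0.sum(),d,np.degrees(np.arctan2(d[1],d[0])),r[H0].min() if H0.any() else '')
ang(A['xb'],A['pb'],'top0');ang(A['xa'],A['pa'],'scene0')
for n in('top','scene'):
    c=cam(n,n+'4.png');ang(cloud(c),c['pixels'],n)
    if n=='scene':cv2.imwrite('pics/s4c.png',cv2.resize(c['pixels'][180:340,140:340,::-1],None,fx=4,fy=4,interpolation=cv2.INTER_CUBIC))
E
```

```text
t 18.6 mz -0.008 (0.021) yaw 2.7419 F [ 1.1  1.6 -4.3] [507.6  29.6  83.4]
top0 211 [-51.68188477  54.38208771] 133.54166482678627 75.02285436022605
  red 37 [-108.02865725   29.09055129] 164.92858782596494 103.78426981664161
scene0 0 [nan nan] nan nan
  red 69 [-108.39425868   32.79231522] 163.1679560414019 101.84820807862741
top 1 [-82.19607544 -30.34136698] -159.73918142254328 87.61731203164639
  red 0 [nan nan] nan 
scene 0 [nan nan] nan nan
  red 66 [-109.2561728    33.91321038] 162.75561208599296 104.4164813051956
  return _methods._mean(a, axis=axis, dtype=dtype,
  ret = um.true_divide(
```

View pics/s4c.png

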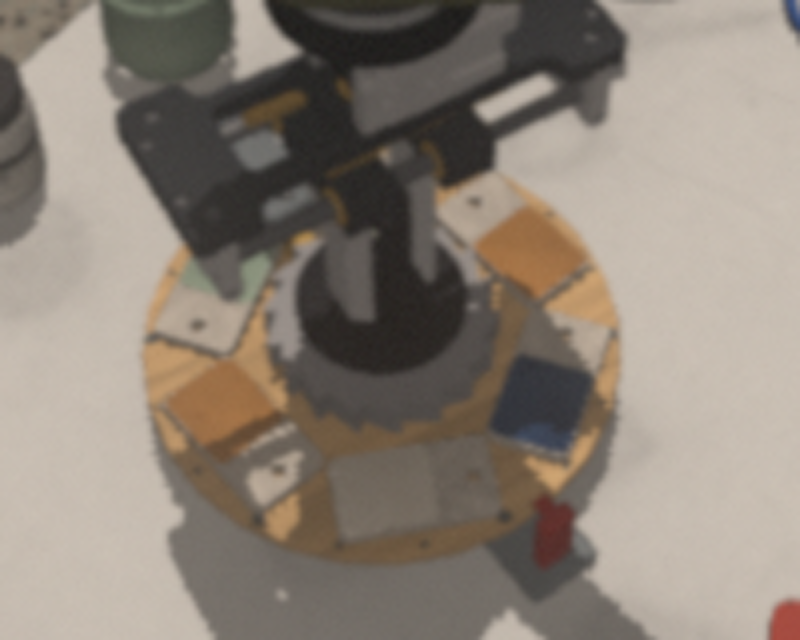

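```bash
python3 -m creep '{"translation":[[0,0,-0.2],[0,0,-0.2],[0,0,-0.2],[0,0,-0.2],[0,0,-0.2]],"yaw":[-0.03,-0.06,-0.09,-0.12,-0.15],"gripper":[225,225,225,225,225]}' >/dev/null && python3 g.py 0.3 &&
python3 -m creep '{"translation":[[0,0,0],[0,0,0]],"yaw":[-0.02,-0.02],"gripper":[225,225]}' >/dev/null && python3 g.py 0.3 &&
python3 -m creep '{"translation":[[0,0,0],[0,0,0]],"yaw":[-0.02,-0.02],"gripper":[225,225]}' >/dev/null && python3 g.py 0.3 &&
python3 -m creep '{"translation":[[0,0,0],[0,0,0]],"yaw":[-0.015,-0.015],"gripper":[225,225]}' >/dev/null && python3 g.py 0.3 &&
python3 -m creep '{"translation":[[0,0,0],[0,0,0]],"yaw":[-0.015,-0.015],"gripper":[225,225]}' >/dev/null && python3 g.py 0.3 &&
python3 -m creep '{"translation":[[0,0,0],[0,0,0]],"yaw":[-0.015,-0.015],"gripper":[225,225]}' >/dev/null && python3 g.py 0.3 &&
python3 -m creep '{"translation":[[0,0,0],[0,0,0]],"yaw":[-0.015,-0.015],"gripper":[225,225]}' >/dev/null && python3 g.py 0.3 &&
python3 -m creep '{"translation":[[0,0,0],[0,0,0]],"yaw":[-0.015,-0.015],"gripper":[225,225]}' >/dev/null && python3 g.py 0.3 &&
python3 -m creep '{"translation":[[0,0,0],[0,0,0],[0,0,0]],"yaw":[-0.03,-0.06,-0.06],"gripper":[225,225,225]}' >/dev/null && python3 g.py 0.3
```

```text
t 19.3 mz 0.067 (0.024) yaw 2.5926 F [ 0.7  3.1 -0.9] [507.8  29.7  83.3]
t 19.6 mz 0.119 (0.016) yaw 2.5730 F [ 0.7  2.2 -1. ] [507.8  29.7  83.4]
t 19.9 mz 0.085 (0.022) yaw 2.5530 F [ 0.1  1.3 -1. ] [507.8  29.7  83.3]
t 20.2 mz 0.041 (0.032) yaw 2.5381 F [ 0.5  2.1 -0.7] [507.8  29.7  83.3]
t 20.6 mz 0.046 (0.054) yaw 2.5229 F [ 0.4  1.8 -1. ] [507.8  29.7  83.3]
t 20.9 mz -0.015 (0.004) yaw 2.5080 F [ 0.1  2.8 -1. ] [507.8  29.7  83.3]
t 21.2 mz 0.008 (0.011) yaw 2.4930 F [ 0.1  2.3 -1.4] [507.8  29.7  83.4]
t 21.5 mz -0.006 (0.025) yaw 2.4780 F [ 0.8  2.6 -2.3] [507.8  29.7  83.4]
t 21.9 mz 0.020 (0.012) yaw 2.4190 F [ 0.4  2.8 -1.1] [507.9  29.8  83.4]
```

```bash
python3 -m creep '{"translation":[[0,0,0],[0,0,0],[0,0,0],[0,0,0],[0,0,0]],"yaw":[-0.03,-0.06,-0.09,-0.12,-0.15],"gripper":[225,225,225,225,225]}' >/dev/null && python3 g.py 0.3 &&
python3 -m creep '{"translation":[[0,0,0],[0,0,0],[0,0,0]],"yaw":[-0.02,-0.05,-0.05],"gripper":[225,225,225]}' >/dev/null && python3 g.py 0.3 &&
python3 -m creep '{"translation":[[0,0,0],[0,0,0]],"yaw":[-0.02,-0.02],"gripper":[225,225]}' >/dev/null && python3 g.py 0.3 &&
python3 -m creep '{"translation":[[0,0,0],[0,0,0]],"yaw":[-0.02,-0.02],"gripper":[225,225]}' >/dev/null && python3 g.py 0.3 &&
python3 -m creep '{"translation":[[0,0,0],[0,0,0]],"yaw":[-0.02,-0.02],"gripper":[225,225]}' >/dev/null && python3 g.py 0.3 &&
python3 -m creep '{"translation":[[0,0,0],[0,0,0]],"yaw":[-0.02,-0.02],"gripper":[225,225]}' >/dev/null && python3 g.py 0.3 &&
python3 -m creep '{"translation":[[0,0,0],[0,0,0]],"yaw":[-0.02,-0.02],"gripper":[225,225]}' >/dev/null && python3 g.py 0.3 &&
python3 -m creep '{"translation":[[0,0,0],[0,0,0]],"yaw":[-0.02,-0.02],"gripper":[225,225]}' >/dev/null && python3 g.py 0.3
```

```text
t 22.5 mz 0.047 (0.030) yaw 2.2703 F [ 1.4  2.9 -2.3] [507.9  29.8  83.4]
t 22.9 mz 0.024 (0.018) yaw 2.2212 F [ 1.7  3.3 -2.5] [507.9  29.8  83.3]
t 23.2 mz 0.112 (0.042) yaw 2.2014 F [ 2.1  3.6 -2.1] [507.9  29.8  83.4]
t 23.5 mz 0.008 (0.011) yaw 2.1814 F [ 2.1  3.2 -2.6] [508.   29.8  83.4]
t 23.8 mz -0.024 (0.019) yaw 2.1613 F [ 2.3  3.  -2.8] [508.   29.8  83.4]
t 24.1 mz -0.008 (0.012) yaw 2.1413 F [ 2.7  3.7 -3.2] [508.   29.8  83.4]
t 24.4 mz -0.026 (0.053) yaw 2.1214 F [ 1.8  3.2 -3.1] [508.1  29.8  83.4]
t 24.8 mz 0.009 (0.013) yaw 2.1014 F [ 2.9  2.7 -3.4] [508.1  29.8  83.4]
```

```bash
python3 -m creep '{"translation":[[0,0,0],[0,0,0],[0,0,0.5],[0,0,1],[0,0,1]],"yaw":[0,0,0,0,0],"gripper":[180,180,180,180,180]}'
python3 -m creep '{"translation":[[0,0,10],[0,0,25],[0,0,50],[0,0,80],[0,0,110]],"yaw":[0,0,0,0,0],"gripper":[180,180,180,180,180]}'
python3 -m creep '{"translation":[[-10,-35,0],[-20,-70,0],[-30,-105,0],[-40,-140,0],[-50,-175,0]],"yaw":[0,0,0,0,0],"gripper":[180,180,180,180,180]}' >/dev/null
python3 -m creep '{"translation":[[-10,-35,0],[-20,-70,0],[-20,-70,0]],"yaw":[0,0,0],"gripper":[180,180,180]}' 
python3 - <<'E'
from h import *
c=cam('top');X=cloud(c);p=c['pixels']
cv2.imwrite('pics/t5.png',cv2.resize(p[170:290,145:265,::-1],None,fx=5,fy=5,interpolation=cv2.INTER_CUBIC))
Z=X[170:290,145:265].reshape(-1,3)*1000;H=cv2.cvtColor(p,cv2.COLOR_RGB2HSV)[170:290,145:265].reshape(-1,3)
r=np.hypot(Z[:,0]-508,Z[:,1]-29)
print(cv2.minAreaRect(Z[(Z[:,2]>88)&(r<50)][:,:2].astype(np.float32)),np.median(Z[(Z[:,2]>88)&(r<50)][:,2]))
b=(H[:,0]>100)&(H[:,0]<128)&(H[:,1]>90)&(Z[:,2]>31)&(Z[:,2]<44)&(r<106)&(r>50)
d=Z[b][:,:2].mean(0)-[508,29];print(np.degrees(np.arctan2(d[1],d[0])))
E
```

```text
time_s: 25.18
ee_pos: [0.508, 0.0296, 0.0845]
eef_rot: [-3.139, -0.001, 2.101]
force: [0.1, -0.1, -0.8]
grip_width: 0.0276
time_s: 25.6
ee_pos: [0.5077, 0.0296, 0.1964]
eef_rot: [-3.139, -0.002, 2.101]
force: [0.2, 0.3, -1.5]
grip_width: 0.0276
time_s: 26.27
ee_pos: [0.4352, -0.2214, 0.1983]
eef_rot: [-3.139, 0.001, 2.098]
force: [0.3, 1.1, -1.1]
grip_width: 0.0277
((507.61468505859375, 28.194204330444336), (16.18265724182129, 55.75990676879883), 30.686161041259766) 98.14255623331312
151.71440748756584
```

View pics/t5.png

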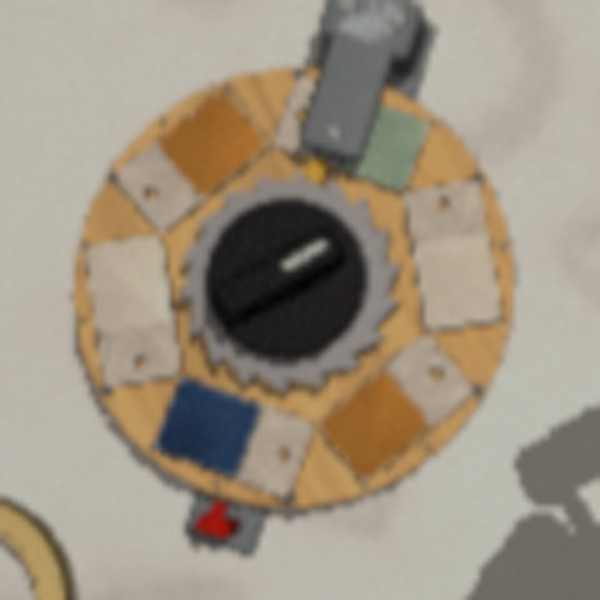

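The last view shows the pointer at (218,520) facing the blue tile, whose centre is at about (237,432). The knob is free, with the bar at about 98 mm, its raised height.

```bash
python3 -c "
from station import ctrl
print(ctrl.hand_in())"
```

```text
the job is handed in; nothing more can be done
None
```

The carousel is on its third click from home with the blue tile at the red pointer, and the job is handed in. The hand-in gave no verdict.

**What I did:**
- I pressed the knob about 9 mm down through the skirt and gripped the bar. I then turned it back about 1.28 rad, in 0.01 rad steps near the end.
- The home stop showed as a rise in wrist moment from about 0.03 to 0.17 N m, roughly 3.5 N at the stop.
- I eased back 0.008 rad, let the knob rise, and turned it clockwise through three clicks with a pause after each. I then opened the fingers and moved the arm clear at 26 s.

**Last checks:**
- **Clicks:** the second and third were clear in the wrist moment and came about 20° apart. The first was fainter, though its position fits the other two.
- **Angle:** the clicks and the knob's turn put the carousel at about 0.76 rad. The tile's position against the pointer in the top image gives nearer 0.70 rad. The two disagree by 0.06 rad, but both lie inside the allowed 0.68 to 0.848.
- **Knob:** the bar's top measured 98 mm, so the knob is fully up.
- **Jars and cup:** the arm did not go near them, but I did not measure them again at the end.

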